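# Lay the tall pipette canister on its side on the landing board

## Task

Tip the tall open canister over the edge of the grey board that its foot stands against, and ease it down gently so that it lies flat on its side on the board, mouth pointing away from the edge it was tipped over and its foot still at that edge. Guide it only by touch, for example with closed fingertips inside its mouth; do not pick it up or let it drop, leave the bottle, the lid and the tube rack alone, and finish clear of everything.

Things in the scene. Friction and masses are not known exactly. Their poses are not given: they have to be found in the camera images.
- canister: Tall plain metal canister, 76 x 76 mm outside, 210 mm tall, open on top, walls and floor 3 mm (70 x 70 mm clear inside, empty), 0.2 to 0.45 kg, loose. Origin: centre of its underside; z points foot to mouth. Starts upright on the bench, its +y side 2 to 6 mm from the board's stop edge, near parallel to it. Passes its balance point when tipped about 20 degrees, then falls unless held.
- mouth (a point): Centre of the canister's open mouth, in the plane of the rim, 210 mm from the underside.
- foot (a point): Centre of the canister's underside. 52 mm above the bench when the canister lies flat on the board.
- middle (a point): Centre of the canister, half way up (105 mm from the underside).
- board: Grey board with dark lines along it, fixed to the bench: 170 mm along its x, 240 mm along its y, 14 mm thick. Origin: centre of its underside, on the bench. Its stop edge is the edge at y = -120 mm of its own frame; the canister stands just outside it and is tipped in the board's +y direction, to lie along y on its top.
- culture_bottle: Bystander: small brown bottle with a grey cap, 38 mm across, 105 mm tall, upright. Origin: centre of its underside.
- canister_lid: Bystander: flat square metal lid of the canister, 82 x 82 x 24 mm, lying on the bench. Origin: centre of its underside.
- tube_rack: Bystander: white rack 50 x 120 mm with capped clear tubes, 90 mm tall. Origin: centre of its underside.
Not all that is in view belongs to the job. Of the things shaped like the canister, the metal one is meant.

How it is judged:
By the outcome, as a careful person would: the job done as asked, in the order asked, and still so for the second after the job is handed in, with the robot touching nothing.
It also fails if it takes over 51 s, if anything falls off the work surface, if the arm or the gripper's body presses on something with over 40 N, if the wrist force passes 120 N, or if a joint passes its speed limit or range.

## Robot

A 6-joint arm with a two-finger parallel gripper is mounted at the origin on the work surface. World frame = base frame: x ahead of the robot, y to its left, z up, the work surface at z = 0. Lengths are in m, angles in rad, forces in N, time in s.
With the tool pointing down it reaches from about 0.35 to 1 m from the base axis. Payload 7.1 kg.
Tool frame: the origin (TCP) lies between the finger pads; the fingertips stand 22 mm ahead of it and the grasp point (between the pads) lies 3 mm ahead of it; x points along the fingers, y is the direction in which the jaws open and shut, and the axes are right-handed (so a half turn about x gives the same grasp; the last joint's range is limited). The gripper opens to 85 mm and grips with 20 to 120 N. Pads are 22 mm wide; open, the fingers measure 114 mm over their backs; the gripper's body (76 mm by 85 mm) begins 54 mm behind the grasp point. The pads swing forward as they close: fully open they stand 13 mm farther back than shut.
Start: joints at [-1.281, 0.423, 1.63, -0, 1.089, -0.019], TCP at [0.19, -0.595, 0.222] pointing down, gripper open.
Joint ranges: [-3, 3], [-0.9, 2.11], [0.09, 2.58], [-1.31, 4.45], [0.11, 2.69], [-2.54, 2.54]. Speed limits (rad/s): [2.39, 2.39, 3.01, 3.14, 3.14, 3.14].

## Interface

Orientations are given as a rotation vector (axis times angle).
In Python, from rig import manip gives the robot as it stands. The module is installed in compiled form; this text tells all that it offers. Calls block until the motion is done:
- manip.move_to(position, orientation): joint-space move of the TCP to a pose.
- manip.servo_line(position, orientation=None, rate=0.15): straight line of the TCP; orientation=None keeps the orientation; rate is the mean speed in m/s.
- manip.set_joints(angles): joint-space move.
- manip.command_gripper(opening, f_grip=None): finger opening in m; f_grip is the grip in N (None keeps the last); returns when the fingers have stopped.
- manip.hold(seconds).
- manip.solve_ik(position, orientation): joint angles nearest the present ones, or None.
- manip.camera(name): name is "scene" or "top" or "wrist"; returns a dict with "image" (384x512x3 uint8, red, green, blue), "fx", "fy", "cx", "cy" (pixels), "cam_to_world" (4x4, takes a point from camera to world coordinates); the wrist camera has in their place "mount" (4x4, takes a point from camera to tool coordinates, whose origin is the TCP and whose axes are the tool frame's). Camera axes: x right, y down, z forward; pixel columns grow to the right and rows downward; lengths in m; the calibration is good to about 2 mm. A picture is of the moment at which its call begins: read the wrist's pose just before it. There is no depth.
A pose or a line that the arm cannot do raises manip.IKError and nothing moves.
- manip.sign_off(): hands the job in, once; it reports no verdict.
Readings, each from a call of its own:
- manip.get_time(): time.
- manip.get_joint_positions(): joint angles.
- manip.get_joint_vel(): joint speeds.
- manip.get_tau(): joint torques, N m.
- manip.get_position(): TCP position.
- manip.get_ee_rot(): TCP orientation.
- manip.get_contact_force(): force on the tool from outside, world axes, zero at the start.
- manip.get_torque(): the same for the moment, N m.
- manip.get_width(): finger opening in m.
Only numpy, scipy, OpenCV 4.12 (cv2) and the standard library are available. Lean on these libraries where they do the work, as an engineer would, in place of code of your own. Each camera call takes 0.05 s, during which the arm holds its last target.

## Working session

There is one attempt and no reset: what is moved stays moved. The work goes in short steps, each a Python script; the robot and the scene stay as the last script left them, time stands still between calls to the robot, and variables do not carry over. Pictures are saved under pics/ and viewed, and the job is handed in when it is done.

```bash
mkdir -p pics; cat > h.py <<'E'
from rig import manip
import numpy as np, cv2
def snap(n,f):
    c=manip.camera(n); cv2.imwrite('pics/'+f,c['image'][:,:,::-1]); return c
def ray(c,u,v,z):
    T=np.array(c['cam_to_world']); d=T[:3,:3]@np.array([(u-c['cx'])/c['fx'],(v-c['cy'])/c['fy'],1]); o=T[:3,3]
    return o+d*(z-o[2])/d[2]
E
python3 - <<'E'
from h import *
import pickle
for n in ['scene','top']:
    c=snap(n,n+'0.png'); pickle.dump(c,open(n+'.pkl','wb')); print(n,c['fx'],c['cx'],c['cy'],np.round(c['cam_to_world'],3).tolist())
print(manip.get_time(),manip.get_ee_rot())
E
```

```text
scene 354.1446946707803 254.06172927247636 193.36098848401068 [[0.255, 0.624, -0.739, 1.322], [0.967, -0.156, 0.202, -0.187], [0.011, -0.766, -0.643, 0.764], [0.0, 0.0, 0.0, 1.0]]
top 480.9308534884163 257.80265509977454 193.5788689180632 [[-0.009, -0.994, 0.111, 0.518], [-1.0, 0.009, -0.002, -0.013], [0.001, -0.111, -0.994, 1.206], [0.0, 0.0, 0.0, 1.0]]
0.1 [ 2.05533712  0.32130696 -2.05571152]
```

View pics/scene0.png

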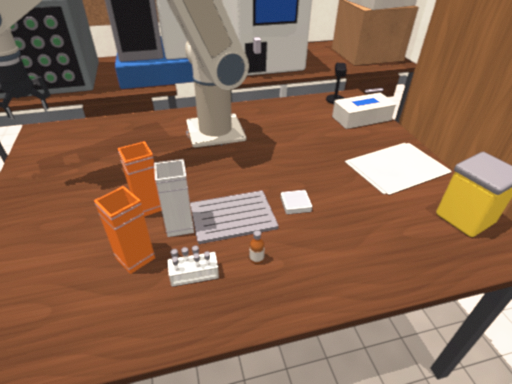

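View pics/top0.png

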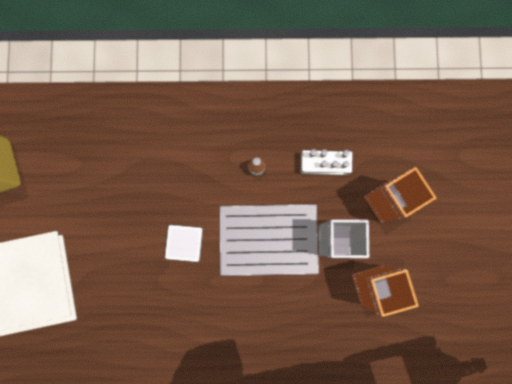

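The scene shows three canister-shaped things. In the top view there is a grey metal one at (347,239) and two orange ones at (408,193) and (392,292). The grey one is plain metal and stands against the board's edge, so it fits the description. I'll confirm with a crop.

```bash
python3 - <<'E'
import pickle,cv2,numpy as np
c=pickle.load(open('top.pkl','rb'));im=np.ascontiguousarray(c['image'][:,:,::-1])
cr=cv2.resize(im[140:320,150:420],None,fx=2.9,fy=2.9,interpolation=cv2.INTER_CUBIC)
cv2.imwrite('pics/crop.png',cr)
hsv=cv2.cvtColor(im,cv2.COLOR_BGR2HSV)
m=((hsv[...,1]<60)&(hsv[...,2]>60)).astype(np.uint8)*255
m[:130]=0;m[320:]=0;m[:,:110]=0
o=np.zeros_like(im);o[m>0]=255
n,l,s,ce=cv2.connectedComponentsWithStats(m)
print([ (s[i].tolist()) for i in range(1,n) if s[i,4]>80])
cv2.imwrite('pics/mask.png',cv2.resize(o[140:320,150:420],None,fx=2.9,fy=2.9))
E
```

```text
[[300, 149, 53, 27, 1265], [390, 185, 15, 22, 106], [219, 204, 151, 72, 8924], [165, 225, 38, 37, 1251], [375, 279, 16, 20, 217]]
```

View pics/crop.png

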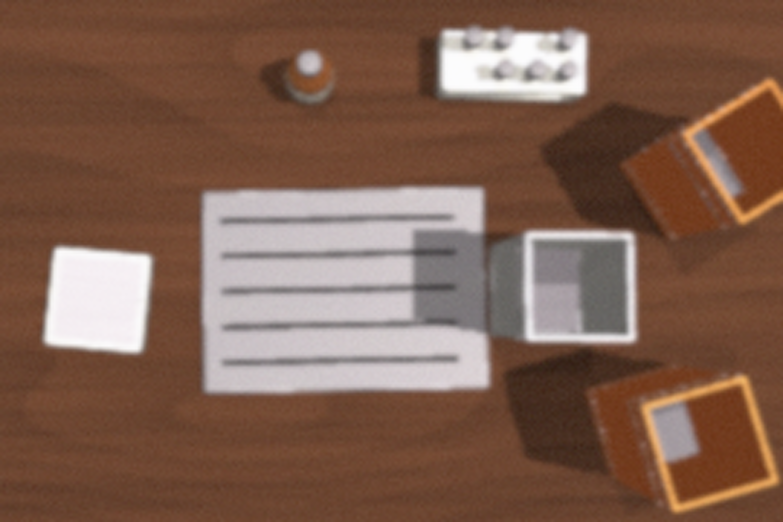

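View pics/mask.png

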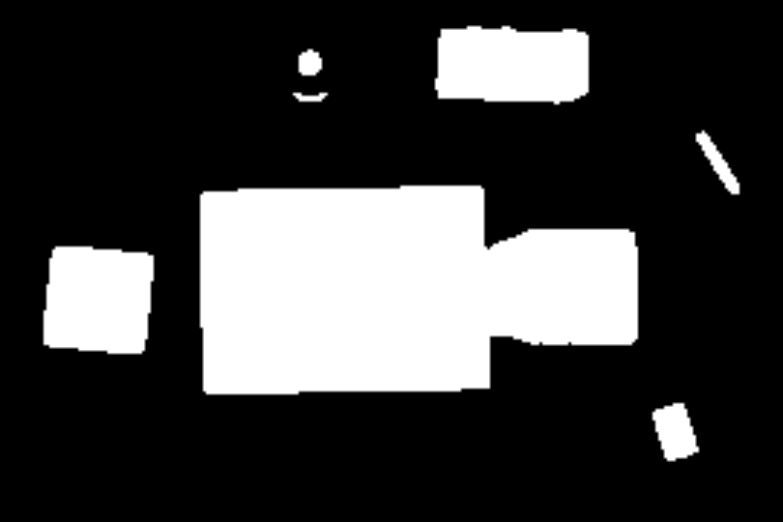

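The crop confirms it: the bare grey canister has its rim at crop (526–636, 231–343), next to the board at crop (201–489, 187–393). The orange ones are decoys.

```bash
python3 - <<'E'
from h import *
import pickle
c=pickle.load(open('top.pkl','rb'))
def P(pts,z): return np.array([ray(c,150+(x+.5)/2.9-.5,140+(y+.5)/2.9-.5,z) for x,y in pts])
b=P([(201,189),(484,186),(489,390),(204,393)],.014); r=P([(526,231),(635,230),(636,343),(527,343)],.21)
for n,q in (('board',b),('rim',r)):
    print(n,np.round(q,4).tolist(),'c',q.mean(0).round(4), 'edges',[round(np.linalg.norm(q[i]-q[(i+1)%4]),4) for i in range(4)])
    d=(q[0]-q[1])+(q[3]-q[2]); print('yaw y-axis deg',np.degrees(np.arctan2(-d[0],d[1])))
o=P([(684,135),(770,80),(745,222)],.21); o2=P([(643,402),(745,377),(777,482),(675,510)],.21);print(o.round(3).tolist(),o2.round(3).tolist())
print(manip.get_joint_positions(), manip.get_width())
E
```

```text
board [[0.6236, 0.0812, 0.014], [0.624, -0.1617, 0.014], [0.451, -0.162, 0.014], [0.4507, 0.0787, 0.014]] c [ 0.5373 -0.041   0.014 ] edges [np.float64(0.2429), np.float64(0.173), np.float64(0.2407), np.float64(0.1729)]
yaw y-axis deg 0.07334901774029348
rim [[0.574, -0.1666, 0.21], [0.574, -0.2445, 0.21], [0.4939, -0.2425, 0.21], [0.4947, -0.1652, 0.21]] c [ 0.5341 -0.2047  0.21  ] edges [np.float64(0.0779), np.float64(0.0801), np.float64(0.0772), np.float64(0.0794)]
yaw y-axis deg -0.2652037748604633
[[0.642, -0.282, 0.21], [0.682, -0.346, 0.21], [0.579, -0.323, 0.21]] [[0.453, -0.246, 0.21], [0.469, -0.319, 0.21], [0.396, -0.338, 0.21], [0.378, -0.266, 0.21]]
[-1.28101557e+00  4.23784916e-01  1.63059264e+00  5.32290912e-06
  1.08858312e+00 -1.90000278e-02] 0.08495758334225638
```

```bash
cat >> h.py <<'E'
from scipy.spatial.transform import Rotation as R
XC=0.534; E=np.array([-0.1615,0.014]); YF=-0.2047+0.038; SG=1
def rot(psi,sg=None):
    sg=SG if sg is None else sg
    x=np.array([0,-np.sin(psi),-np.cos(psi)]); y=sg*np.array([0,np.cos(psi),-np.sin(psi)])
    return R.from_matrix(np.c_[x,y,np.cross(x,y)]).as_rotvec()
def corner(phi):
    # bottom +y corner (y,z) in world for tilt phi
    g=E[0]-YF; p1=np.arctan2(g,E[1])
    if phi<=p1: return np.array([YF,0.])
    s=E[1]/np.cos(p1)
    return E-s*np.array([np.sin(phi),np.cos(phi)])
def can(phi,a,b):
    # point in canister: a along z from foot, b toward its +y from axis
    az=np.array([np.sin(phi),np.cos(phi)]); ay=np.array([np.cos(phi),-np.sin(phi)])
    return corner(phi)+a*az+(b-0.038)*ay
def tcp(phi,psi,depth,b=0):
    """TCP with tip-centre at depth inside the mouth, b off axis"""
    p=can(phi,0.21-depth,b)-0.022*np.array([-np.sin(psi),-np.cos(psi)])
    return np.array([XC,p[0],p[1]])
E
python3 - <<'E'
from h import *
print(R.from_rotvec(manip.get_ee_rot()).as_matrix().round(2).tolist())
for sg in (1,-1):
    for ph in range(0,91,10):
        ps=np.radians(ph if ph<50 else 50+(ph-50)*.55)
        p=tcp(np.radians(ph),ps,.03); q=manip.solve_ik(p,rot(ps,sg)); print(sg,ph,p.round(3),None if q is None else np.round(q,2))
E
```

```text
[[-0.0, 0.3, -0.95], [0.0, -0.95, -0.3], [-1.0, -0.0, -0.0]]
1 0 [ 0.534 -0.205  0.202] [-0.39  0.37  1.77  0.    1.01 -1.96]
1 10 [ 0.534 -0.169  0.206] [-0.23  0.34  1.82 -0.21  0.95 -1.69]
1 20 [ 0.534 -0.133  0.203] [-0.07  0.34  1.86 -0.43  0.96 -1.39]
1 30 [ 0.534 -0.101  0.195] [ 0.08  0.39  1.88 -0.63  1.02 -1.12]
1 40 [ 0.534 -0.07   0.182] [ 0.22  0.47  1.87 -0.77  1.12 -0.89]
1 50 [ 0.534 -0.043  0.163] [ 0.33  0.59  1.85 -0.87  1.24 -0.71]
1 60 [ 0.534 -0.019  0.142] [ 0.4   0.68  1.82 -0.91  1.31 -0.61]
1 70 [ 0.534 -0.     0.117] [ 0.45  0.78  1.78 -0.93  1.38 -0.53]
1 80 [0.534 0.015 0.089] [ 0.49  0.88  1.73 -0.95  1.44 -0.46]
1 90 [0.534 0.024 0.059] [ 0.52  0.99  1.68 -0.97  1.51 -0.41]
-1 0 [ 0.534 -0.205  0.202] [-0.39  0.37  1.77 -0.    1.01  1.18]
-1 10 [ 0.534 -0.169  0.206] [-0.23  0.34  1.82 -0.21  0.95  1.46]
-1 20 [ 0.534 -0.133  0.203] [-0.07  0.34  1.86 -0.43  0.96  1.75]
-1 30 [ 0.534 -0.101  0.195] [ 0.08  0.39  1.88 -0.63  1.02  2.02]
-1 40 [ 0.534 -0.07   0.182] [ 0.22  0.47  1.87 -0.77  1.12  2.25]
-1 50 [ 0.534 -0.043  0.163] [ 0.33  0.59  1.85 -0.87  1.24  2.43]
-1 60 [ 0.534 -0.019  0.142] [ 0.4   0.68  1.82 -0.91  1.31  2.53]
-1 70 [ 0.534 -0.     0.117] None
-1 80 [0.534 0.015 0.089] None
-1 90 [0.534 0.024 0.059] None
```

```bash
python3 - <<'E'
from h import *
p=manip.get_position(); manip.servo_line([p[0],p[1],0.36],rate=.3)
manip.command_gripper(0.028,f_grip=20)
a=tcp(0,0,0.03); manip.move_to(a+[0,0,.13],rot(0))
manip.servo_line(a+[0,0,.05],rate=.2)
print(manip.get_time(),manip.get_width(),manip.get_position(),manip.get_contact_force())
snap('wrist','w1.png');snap('scene','s1.png')
im=np.vstack([cv2.imread('pics/w1.png')[:, :],]) 
s=cv2.imread('pics/s1.png')[80:300,80:320]; cv2.imwrite('pics/s1c.png',cv2.resize(s,None,fx=2.7,fy=2.7))
E
```

```text
3.725 0.028151793798768626 [ 0.53426032 -0.20530158  0.25250124] [-0.1858694   0.00397642  0.85357866]
```

View pics/w1.png

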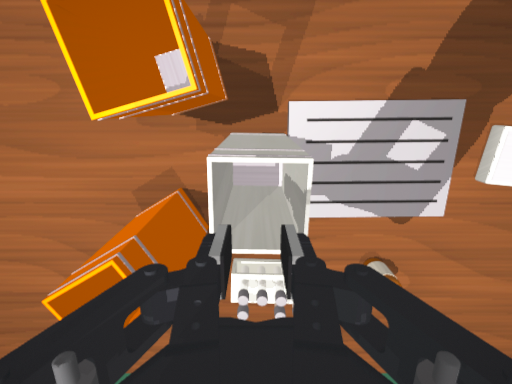

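View pics/s1c.png

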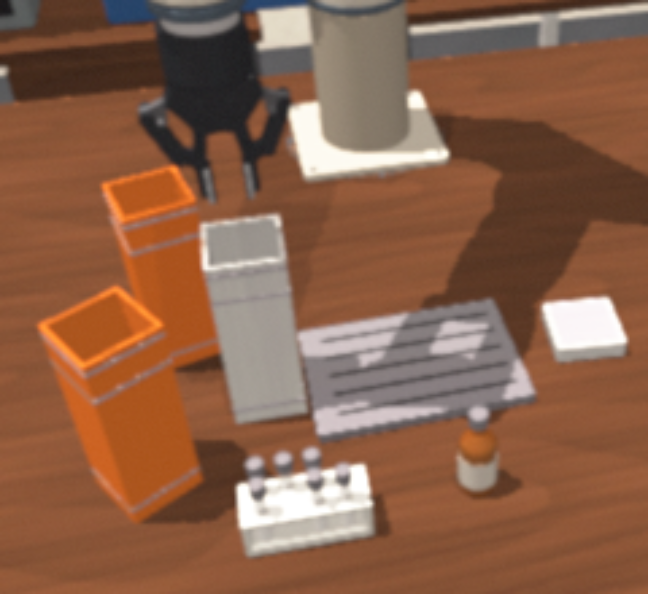

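The wrist view shows the fingers at (222,240) and (291,240), lined up with the mouth. Their wide knuckles at (65,370) and (435,370) would come low over the lid at the end. I'll start with the jaws in the tilt plane, so both walls are held through the balance point. After that I'll close them and roll the hand 90° before laying down.

```bash
cat >> h.py <<'E'
def rotr(psi,r):
    return (R.from_rotvec(rot(psi))*R.from_rotvec([r,0,0])).as_rotvec()
E
python3 - <<'E'
from h import *
print(np.round(manip.camera('wrist')['mount'],3).tolist())
for sgn in (1,-1):
  for ph,ps,r in [(45,45,0),(60,55,60),(75,65,90),(90,72,90),(90,78,90)]:
    ps=np.radians(ps); r=np.radians(r)*sgn
    p=tcp(np.radians(ph),ps,.03,-.018); q=manip.solve_ik(p,rotr(ps,r)); print(sgn,ph,p.round(3),None if q is None else np.round(q,2), 'tool z',R.from_rotvec(rotr(ps,r)).as_matrix()[:,2].round(2))
c=manip.camera('top')
print('lid',[ray(c,u,v,.024).round(3).tolist() for u,v in((166,243),(202,243),(184,227),(184,261))])
E
```

```text
[[0.0, -0.282, 0.959, -0.152], [1.0, 0.0, 0.0, -0.001], [-0.0, 0.959, 0.282, -0.072], [0.0, 0.0, 0.0, 1.0]]
1 45 [ 0.534 -0.069  0.186] [ 0.25  0.5   1.87 -0.83  1.18 -0.82] tool z [1. 0. 0.]
1 60 [ 0.534 -0.029  0.158] [ 0.38  0.64  1.83 -0.91  1.31  0.4 ] tool z [ 0.5  -0.5   0.71]
1 75 [0.534 0.003 0.12 ] [ 0.47  0.81  1.76 -0.95  1.44  1.06] tool z [ 0.   -0.42  0.91]
1 90 [0.534 0.024 0.077] [ 0.52  0.96  1.69 -0.97  1.52  1.15] tool z [ 0.   -0.31  0.95]
1 90 [0.534 0.025 0.075] [ 0.53  1.02  1.66 -1.    1.61  1.18] tool z [ 0.   -0.21  0.98]
-1 45 [ 0.534 -0.069  0.186] [ 0.25  0.5   1.87 -0.83  1.18 -0.82] tool z [1. 0. 0.]
-1 60 [ 0.534 -0.029  0.158] [ 0.38  0.64  1.83 -0.91  1.31 -1.69] tool z [ 0.5   0.5  -0.71]
-1 75 [0.534 0.003 0.12 ] [ 0.47  0.81  1.76 -0.95  1.44 -2.08] tool z [ 0.    0.42 -0.91]
-1 90 [0.534 0.024 0.077] [ 0.52  0.96  1.69 -0.97  1.52 -2.  ] tool z [ 0.    0.31 -0.95]
-1 90 [0.534 0.025 0.075] [ 0.53  1.02  1.66 -1.    1.61 -1.97] tool z [-0.    0.21 -0.98]
lid [[0.53, 0.21, 0.024], [0.529, 0.122, 0.024], [0.569, 0.166, 0.024], [0.486, 0.166, 0.024]]
```

```bash
cat >> h.py <<'E'
def crop(f,n='scene',box=(80,300,80,320),k=2.7):
    snap(n,f); s=cv2.imread('pics/'+f)[box[0]:box[1],box[2]:box[3]]; cv2.imwrite('pics/'+f,cv2.resize(s,None,fx=k,fy=k,interpolation=cv2.INTER_CUBIC))
def st(tag=''):
    print(tag,'t%.2f'%manip.get_time(),np.round(manip.get_position(),4),'F',np.round(manip.get_contact_force(),2),'w%.4f'%manip.get_width(),flush=True)
E
python3 - <<'E'
from h import *
manip.servo_line(tcp(0,0,.03),rate=.1); st('in')
manip.command_gripper(0.034); st('open')
for d in (4,8,12):
    a=np.radians(d); manip.servo_line(tcp(a,a,.03),rot(a),rate=.06); st(d)
crop('s2.png')
E
```

```text
in t4.58 [ 0.5343 -0.2048  0.2022] F [-0.27  0.24  0.63] w0.0279
open t4.81 [ 0.5344 -0.2048  0.2027] F [-0.58 -0.09 -1.56] w0.0338
4 t5.20 [ 0.5342 -0.1901  0.2045] F [-0.38 -0.3  -0.92] w0.0338
8 t5.59 [ 0.5341 -0.1763  0.2054] F [ 0.33 -0.88  1.14] w0.0335
12 t5.98 [ 0.5341 -0.1621  0.2055] F [-0.4  -0.56 -0.37] w0.0340
```

View pics/s2.png

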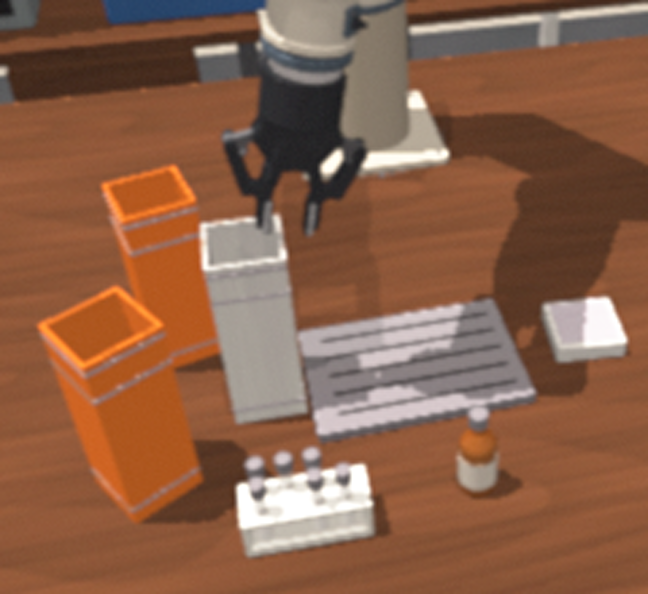

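```bash
python3 - <<'E'
from h import *
import pickle
c=pickle.load(open('scene.pkl','rb')); T=np.linalg.inv(np.array(c['cam_to_world']))
M=R.from_rotvec(manip.get_ee_rot()).as_matrix(); p=manip.get_position(); st()
def pr(w):
    q=T[:3,:3]@w+T[:3,3]; u=c['fx']*q[0]/q[2]+c['cx']; v=c['fy']*q[1]/q[2]+c['cy']; return ((u-80)*2.7).round(),((v-80)*2.7).round()
for n,o in (('tcp',[0,0,0]),('tip',[.022,0,0]),('tipL',[.022,.017,0]),('tipR',[.022,-.017,0])): print(n,pr(p+M@o))
for x in(.496,.572):
  for y in (-.2427,-.1667): print('rim',x,y,pr(np.array([x,y,.21])))
E
```

```text
t6.03 [ 0.5342 -0.1624  0.2056] F [-0.17  0.58  0.69] w0.0342
tcp (np.float64(284.0), np.float64(238.0))
tip (np.float64(282.0), np.float64(256.0))
tipL (np.float64(299.0), np.float64(257.0))
tipR (np.float64(265.0), np.float64(256.0))
rim 0.496 -0.2427 (np.float64(198.0), np.float64(224.0))
rim 0.496 -0.1667 (np.float64(275.0), np.float64(214.0))
rim 0.572 -0.2427 (np.float64(202.0), np.float64(270.0))
rim 0.572 -0.1667 (np.float64(283.0), np.float64(258.0))
```

```bash
python3 - <<'E'
from h import *
import pickle
c=pickle.load(open('scene.pkl','rb')); T=np.linalg.inv(np.array(c['cam_to_world']))
def pr(w):
    q=T[:3,:3]@w+T[:3,3]; u=c['fx']*q[0]/q[2]+c['cx']; v=c['fy']*q[1]/q[2]+c['cy']; return ((u-80)*2.7).round(),((v-80)*2.7).round()
p=np.array([.5343,-.2053,.2525])
for d in (.0,.01,.022):
  for b in (-.014,.014): print(d,b,pr(p+[0,b,-d]))
manip.servo_line([.534,-.2047,.27],rot(0),rate=.2)
st();crop('s3.png',box=(80,190,120,240),k=5)
p=manip.get_position()
for d in (0,.022): print(((np.array(pr(p+[0,0,-d]))/2.7+80)-[120,80])*5)
E
```

```text
0.0 -0.014 (np.float64(218.0), np.float64(207.0))
0.0 0.014 (np.float64(248.0), np.float64(203.0))
0.01 -0.014 (np.float64(220.0), np.float64(215.0))
0.01 0.014 (np.float64(249.0), np.float64(211.0))
0.022 -0.014 (np.float64(222.0), np.float64(226.0))
0.022 0.014 (np.float64(251.0), np.float64(222.0))
 t6.57 [ 0.5333 -0.2054  0.2694] F [-0.45  0.69  0.49] w0.0338
[227.77777778 350.        ]
[235.18518519 387.03703704]
```

View pics/s3.png

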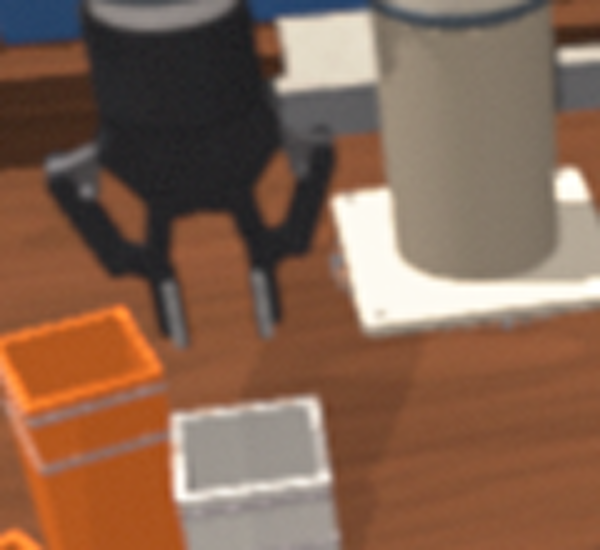

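```bash
python3 - <<'E'
from h import *
c=snap('wrist','w3.png'); snap('top','t3.png'); Mi=np.linalg.inv(np.array(c['mount']))
p=manip.get_position();M=R.from_rotvec(manip.get_ee_rot()).as_matrix()
def pw(t):
    q=Mi[:3,:3]@t+Mi[:3,3]; return (c['fx']*q[0]/q[2]+c['cx']).round(),(c['fy']*q[1]/q[2]+c['cy']).round()
for d in (-.01,0,.01,.022):print('tip',d,[pw(np.array([d,b,0])) for b in(-.017,.017)])
for x in(.496,.572):
  for y in (-.2427,-.1667): print('rim',x,y,pw(M.T@(np.array([x,y,.21])-p)))
E
```

```text
tip -0.01 [(np.float64(227.0), np.float64(239.0)), (np.float64(287.0), np.float64(240.0))]
tip 0 [(np.float64(229.0), np.float64(232.0)), (np.float64(285.0), np.float64(232.0))]
tip 0.01 [(np.float64(230.0), np.float64(225.0)), (np.float64(284.0), np.float64(225.0))]
tip 0.022 [(np.float64(232.0), np.float64(218.0)), (np.float64(282.0), np.float64(218.0))]
rim 0.496 -0.2427 (np.float64(206.0), np.float64(155.0))
rim 0.496 -0.1667 (np.float64(304.0), np.float64(156.0))
rim 0.572 -0.2427 (np.float64(210.0), np.float64(244.0))
rim 0.572 -0.1667 (np.float64(300.0), np.float64(244.0))
```

View pics/w3.png

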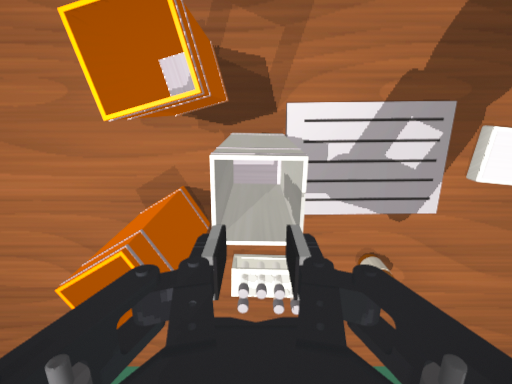

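View pics/t3.png

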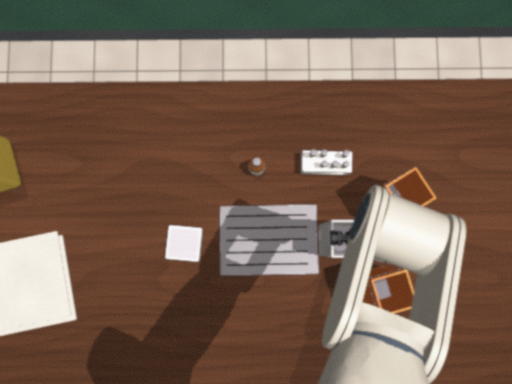

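Both views show the fingertips at about the TCP, not 22 mm ahead of it, at this opening: wrist rows around 228, scene crop (180,345) and (268,335). So the fingers never entered the mouth, and nothing was touched. I'll measure the tips at the openings I mean to use.

```bash
cat >> h.py <<'E'
import pickle
_c=pickle.load(open('scene.pkl','rb')); _T=np.linalg.inv(np.array(_c['cam_to_world']))
def pr(w):
    q=_T[:3,:3]@w+_T[:3,3]; return np.array([_c['fx']*q[0]/q[2]+_c['cx'],_c['fy']*q[1]/q[2]+_c['cy']])
E
python3 - <<'E'
from h import *
ims=[]
for w in (0.0,0.046):
    manip.command_gripper(w,f_grip=20); st()
    crop('a.png',box=(95,165,120,195),k=5.3); im=cv2.imread('pics/a.png')
    p=manip.get_position()
    for d in (-.01,0,.01,.022):
        q=(pr(p+[0,0,-d])-[120,95])*5.3; cv2.circle(im,tuple(int(v) for v in q),3,(0,255,0) if d else (0,0,255),-1)
    ims.append(im)
cv2.imwrite('pics/s4.png',np.hstack(ims))
E
```

```text
t7.14 [ 0.534  -0.2044  0.2699] F [ 0.3  -0.34  0.3 ] w0.0001
 t7.69 [ 0.534  -0.2047  0.27  ] F [ 0.02  0.26 -0.67] w0.0462
```

View pics/s4.png

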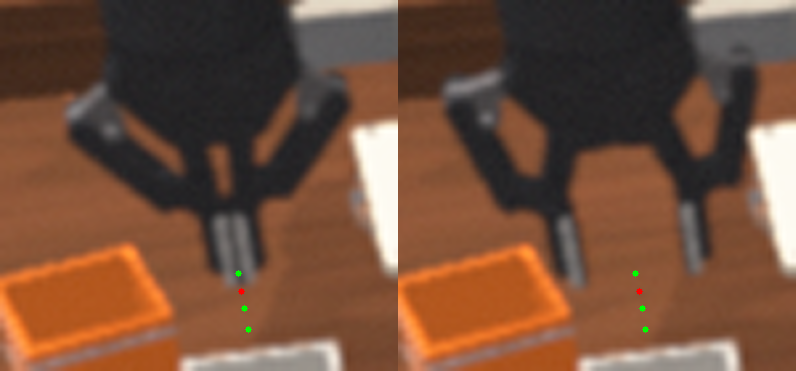

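Calibrated: the tips lie about 3 mm behind the TCP when closed and about 6 mm behind at 34 mm opening. The width over the backs agrees with opening + 29 mm. I'll correct the offset and insert again.

```bash
sed -i 's/^def tcp(phi,psi,depth,b=0):/TO=-0.006\ndef tcp(phi,psi,depth,b=0):/; s/-0.022\*np.array(\[-np.sin(psi)/-TO*np.array([-np.sin(psi)/' h.py
python3 - <<'E'
from h import *
manip.command_gripper(0.030,f_grip=20)
print(tcp(0,0,.027))
manip.servo_line(tcp(0,0,.0)+[0,0,.008],rot(0),rate=.15); st('above')
manip.servo_line(tcp(0,0,.027),rate=.06); st('in')
manip.command_gripper(0.035); st('open')
crop('s5.png')
for d in (3,6): 
    a=np.radians(d); manip.servo_line(tcp(a,a,.027),rot(a),rate=.05); st(d)
crop('s6.png')
a=cv2.imread('pics/s5.png')[50:450,150:550];b=cv2.imread('pics/s6.png')[50:450,150:550];cv2.imwrite('pics/s56.png',np.hstack([a,b]))
E
```

```text
[ 0.534  -0.2047  0.177 ]
above t8.57 [ 0.5342 -0.2048  0.2122] F [ 0.8  -0.26 -0.51] w0.0300
in t9.31 [ 0.5341 -0.2047  0.1769] F [1.48 0.81 0.1 ] w0.0299
open t9.53 [ 0.5342 -0.2048  0.1774] F [-0.92  0.09 -0.58] w0.0349
3 t9.93 [ 0.5342 -0.1951  0.179 ] F [-0.21 -0.61 -0.12] w0.0355
6 t10.27 [ 0.5342 -0.186   0.1801] F [-0.55 -0.65  0.46] w0.0348
```

View pics/s56.png

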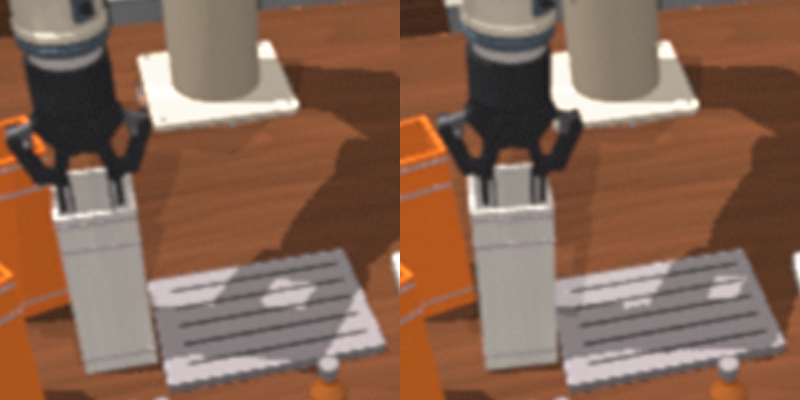

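The fingers are now inside the mouth in both frames and the canister has begun to lean. Continuing.

```bash
python3 - <<'E'
from h import *
for d in (9,12,15,18): 
    a=np.radians(d); manip.servo_line(tcp(a,a,.027),rot(a),rate=.05); st(d)
crop('a.png');a=cv2.imread('pics/a.png')[50:450,150:550]
for d in (21,24,27,30,33): 
    q=np.radians(d); manip.servo_line(tcp(q,q,.027),rot(q),rate=.04); st(d)
crop('a.png');b=cv2.imread('pics/a.png')[50:450,150:550];cv2.imwrite('pics/s7.png',np.hstack([a,b]))
E
```

```text
9 t10.66 [ 0.5341 -0.1766  0.1807] F [ 0.4  -0.1  -0.51] w0.0351
12 t11.00 [ 0.5341 -0.1671  0.181 ] F [-0.02 -0.35 -0.08] w0.0351
15 t11.34 [ 0.5341 -0.1577  0.1808] F [-0.99  0.17  0.32] w0.0353
18 t11.68 [ 0.534  -0.1482  0.18  ] F [ 0.7  -0.36  0.03] w0.0353
21 t12.12 [ 0.5341 -0.139   0.1789] F [ 0.1  -0.26  0.51] w0.0351
24 t12.48 [ 0.5341 -0.1303  0.1775] F [-0.29  0.63  0.77] w0.0350
27 t12.85 [ 0.5341 -0.1218  0.1757] F [0.97 0.82 0.62] w0.0349
30 t13.22 [ 0.5341 -0.1134  0.1733] F [-0.91  0.32 -0.48] w0.0349
33 t13.58 [ 0.534  -0.1051  0.1706] F [-0.68 -0.23  0.73] w0.0350
```

View pics/s7.png

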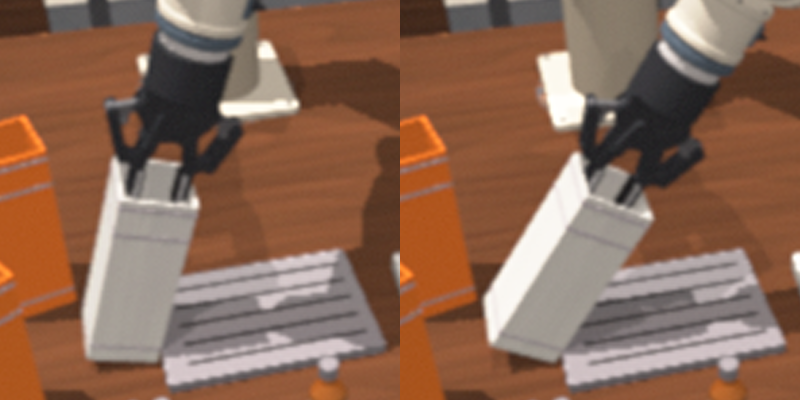

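Frame 2 shows it past the balance point, hanging on the upper-left finger, with the foot corner against the board edge. Next I close in small steps, then roll the hand.

```bash
cat >> h.py <<'E'
def pose(phid,psid,rd,w,depth=.027):
    global TO
    TO=-0.003-0.003*w/0.035
    f,s,r=np.radians([phid,psid,rd]); al=f-s
    h=(w+.029)/2*abs(np.cos(r))+.011*abs(np.sin(r))
    b=-(.0345-h/np.cos(al))+depth*np.tan(al)
    return tcp(f,s,depth,b),rotr(s,r)
E
python3 - <<'E'
from h import *
for d in (36,39): 
    p,o=pose(d,d,0,.035); manip.servo_line(p,o,rate=.04)
st()
w=.035
while w>0.0005:
    w=max(0,w-.005); manip.command_gripper(w); p,o=pose(39,39,0,w); manip.servo_line(p,o,rate=.03)
st('closed')
crop('a.png');a=cv2.imread('pics/a.png')[50:450,150:550]
for d,r in ((41,-15),(43,-30),(45,-45),(47,-60),(49,-75),(51,-90)):
    p,o=pose(d,d,r,0); manip.servo_line(p,o,rate=.02); st(d)
crop('a.png');b=cv2.imread('pics/a.png')[50:450,150:550];cv2.imwrite('pics/s8.png',np.hstack([a,b]))
E
```

```text
t14.31 [ 0.534  -0.091   0.1654] F [-0.15 -0.94 -0.81] w0.0350
closed t17.63 [ 0.534  -0.1028  0.1789] F [-0.41  1.6  -0.05] w-0.0003
41 t18.25 [ 0.534  -0.0952  0.175 ] F [ 0.02 -0.72 -0.9 ] w0.0002
43 t18.76 [ 0.5341 -0.0888  0.1719] F [ 0.15  0.63 -0.82] w-0.0005
45 t19.21 [ 0.534  -0.0834  0.1693] F [ 0.5   1.18 -0.37] w-0.0001
47 t19.62 [ 0.5341 -0.0789  0.1674] F [-0.53  0.49  0.03] w-0.0003
49 t20.04 [ 0.5341 -0.0752  0.1663] F [ 0.31  0.04 -0.31] w-0.0002
51 t20.46 [ 0.534  -0.072   0.1657] F [ 0.15 -0.22 -2.07] w-0.0002
```

View pics/s8.png

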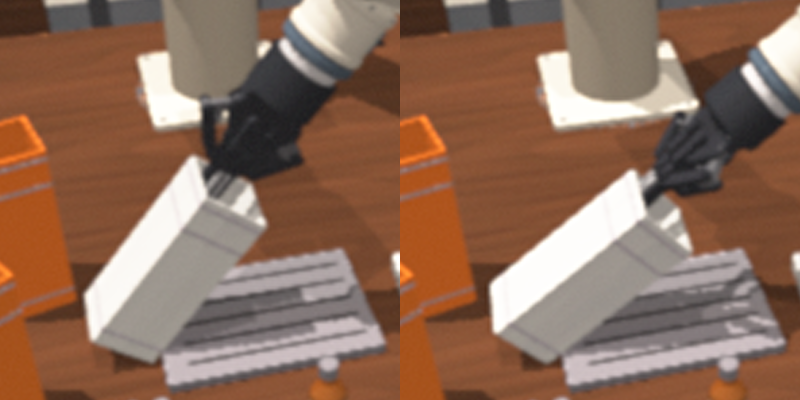

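The rolled hand supports the upper wall at about 50°, with the foot still at the edge. Lowering on.

```bash
python3 - <<'E'
from h import *
for d in range(54,82,3):
    s=51+(d-51)*.54
    p,o=pose(d,s,-90,0); manip.servo_line(p,o,rate=.03); 
    if d%6==0: st(d)
    if d==66: crop('a.png');a=cv2.imread('pics/a.png')[50:450,150:550]
st(d)
crop('a.png');b=cv2.imread('pics/a.png')[50:450,150:550];cv2.imwrite('pics/s9.png',np.hstack([a,b]))
E
```

```text
54 t20.99 [ 0.534  -0.0634  0.1599] F [-0.69 -0.66 -0.74] w-0.0002
60 t21.96 [ 0.5339 -0.048   0.1476] F [-0.3   0.89 -1.39] w-0.0001
66 t22.93 [ 0.5339 -0.034   0.1336] F [ 0.88  0.17 -1.77] w0.0001
72 t23.94 [ 0.534  -0.0217  0.1182] F [-0.18  0.1  -0.94] w0.0002
78 t24.91 [ 0.534  -0.0112  0.1015] F [-0.07 -0.09 -1.15] w-0.0000
81 t25.39 [ 0.5339 -0.0067  0.0927] F [ 0.34  0.68 -0.84] w-0.0000
```

View pics/s9.png

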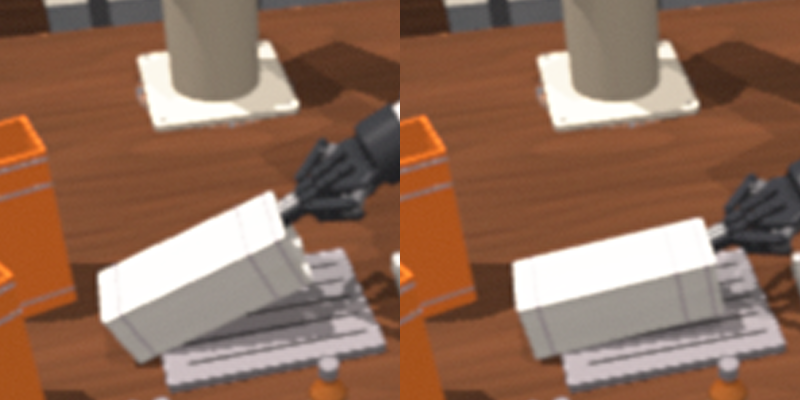

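```bash
python3 - <<'E'
from h import *
for d in (83,85,87,88.5,90):
    s=51+(d-51)*.54
    p,o=pose(d,s,-90,0); manip.servo_line(p,o,rate=.02)
st(d)
for k in range(3):
    p=manip.get_position(); manip.servo_line(np.array(p)-[0,0,.003],rate=.02); st(k)
crop('s10.png')
E
```

```text
90 t27.69 [0.5339 0.0037 0.0651] F [-0.81 -0.72  0.59] w0.0001
0 t28.00 [0.5339 0.0036 0.062 ] F [-0.13 -0.22  0.55] w0.0003
1 t28.30 [0.5338 0.0036 0.0589] F [ 0.01 -0.4  -0.34] w-0.0004
2 t28.61 [0.5337 0.0035 0.0558] F [-0.08  0.91  0.1 ] w0.0000
```

View pics/s10.png

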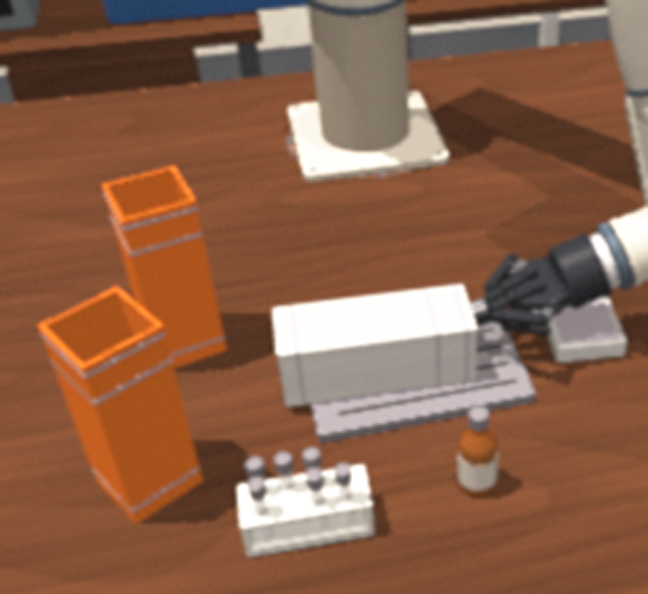

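It lies flat, and the hand has been freed downward by 9 mm. I'll withdraw outward, then up, and check from above.

```bash
python3 - <<'E'
from h import *
p=np.array(manip.get_position()); 
M=R.from_rotvec(manip.get_ee_rot()).as_matrix()
manip.servo_line(p+[0,.012,0],rate=.05); st()
p=np.array(manip.get_position()); manip.servo_line(p-M[:,0]*.04+[0,.006,0],rate=.08); st()
p=np.array(manip.get_position()); manip.servo_line(p+[0,.08,.2],rate=.2); st()
c=snap('top','t5.png'); pickle.dump(c,open('top5.pkl','wb')); crop('s11.png')
im=cv2.imread('pics/t5.png'); cv2.imwrite('pics/t5.png',cv2.resize(im[140:320,150:420],None,fx=2.9,fy=2.9,interpolation=cv2.INTER_CUBIC))
E
```

```text
t29.05 [0.534  0.0161 0.0559] F [-0.84 -0.81  0.1 ] w-0.0002
 t29.77 [0.5339 0.0602 0.0682] F [-0.01  0.83 -0.14] w0.0001
 t31.00 [0.5334 0.1396 0.2672] F [ 0.43  0.2  -0.24] w0.0001
```

View pics/t5.png

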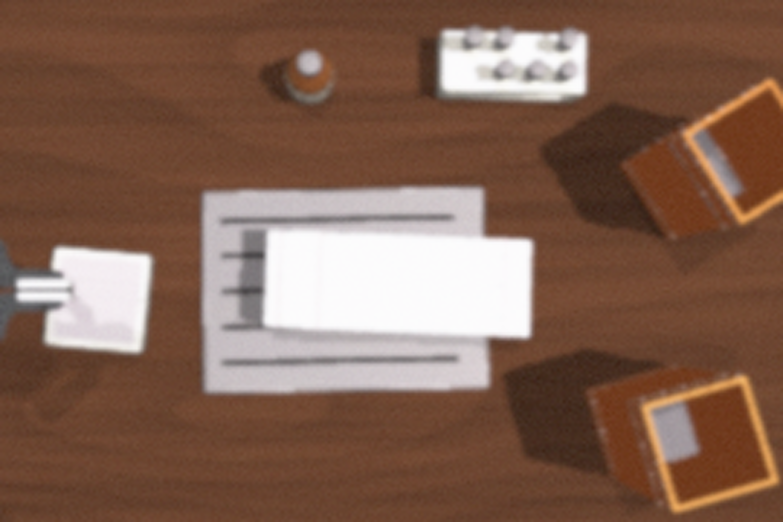

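View pics/s11.png

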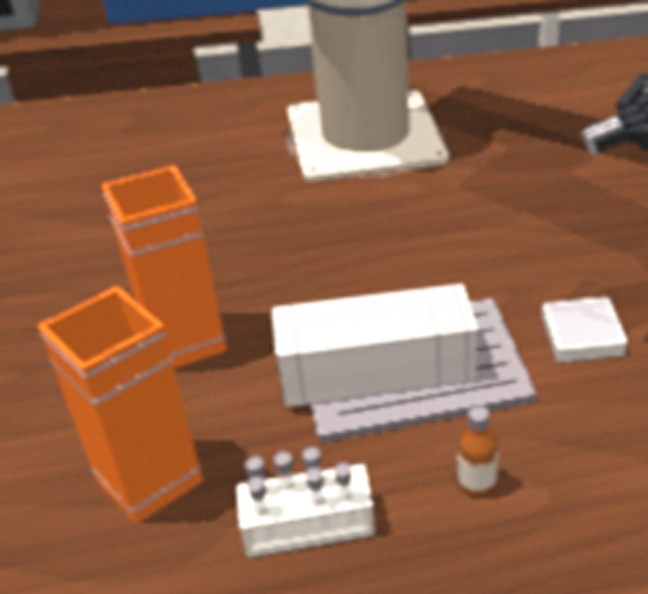

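```bash
python3 - <<'E'
from h import *
c=pickle.load(open('top5.pkl','rb'))
def P(pts,z): return np.array([ray(c,150+(x+.5)/2.9-.5,140+(y+.5)/2.9-.5,z) for x,y in pts])
q=P([(266,230),(532,239),(531,339),(264,327)],.09)
print(q.round(4).tolist(),[round(np.linalg.norm(q[i]-q[(i+1)%4]),4) for i in range(4)]);d=(q[0]-q[1])+(q[3]-q[2]); print(np.degrees(np.arctan2(-d[0],d[1])))
for z in (.09,):
  for w in ([.572,.045,.09],[.496,.045,.09],[.572,-.165,.09],[.496,-.165,.09]): print((( pr(np.array(w))-80)*2.7).round())
E
```

```text
[[0.5835, 0.0231, 0.09], [0.5743, -0.1897, 0.09], [0.495, -0.1868, 0.09], [0.5064, 0.0251, 0.09]] [np.float64(0.213), np.float64(0.0794), np.float64(0.2122), np.float64(0.0771)]
-2.7744954256682095
[493. 318.]
[475. 276.]
[298. 350.]
[290. 304.]
```

The top view shows it flat with its mouth away from the edge, but the foot is about 26 mm outside the edge and the yaw is 2.8°. There's time to square it up with a gentle flat push on the foot.

```bash
python3 - <<'E'
from h import *
p=np.array(manip.get_position()); o=rotr(0,np.pi/2)
manip.servo_line(p+[0,0,.08],rate=.25)
manip.command_gripper(.02)
for y in (-.218,-.179):
  for z in (.3,.058): print(manip.solve_ik([.534,y,z],o))
manip.move_to([.534,-.06,.33],o); st()
manip.move_to([.534,-.218,.30],o); st()
manip.servo_line([.534,-.218,.13],rate=.2); st()
crop('s12.png'); 
E
```

```text
[-0.40822242  0.2716056   1.66296432  0.          1.20702274 -0.40822242]
[-0.40822242  0.58665294  1.82656517  0.          0.72837454 -0.40822242]
[-0.34456574  0.24998534  1.69197616  0.          1.19963116 -0.34456574]
[-3.44565742e-01  5.72521909e-01  1.85736235e+00 -4.44089210e-16
  7.11708398e-01 -3.44565742e-01]
 t33.81 [ 0.5339 -0.0597  0.3297] F [-0.2   0.11 -0.22] w0.0203
 t34.49 [ 0.5339 -0.2178  0.2996] F [ 0.51 -0.74 -1.67] w0.0201
 t35.49 [ 0.5349 -0.2179  0.1311] F [ 0.43  0.53 -0.55] w0.0201
```

View pics/s12.png

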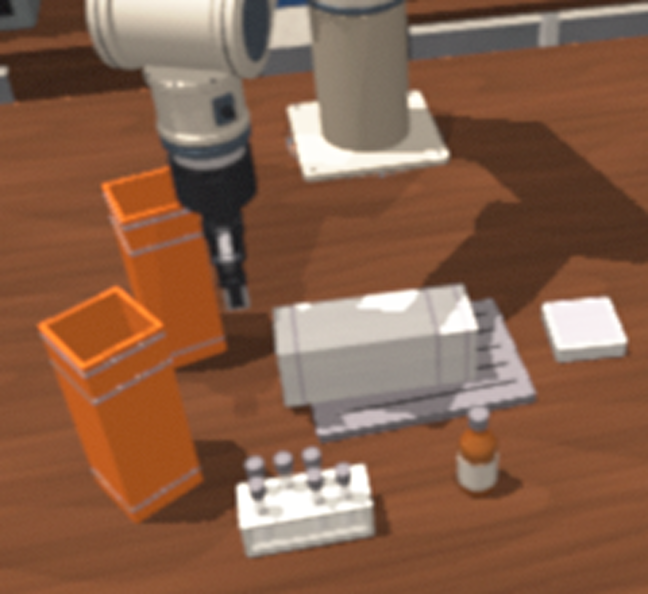

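The fingers hang clear behind the foot at (235,300), beside the rear orange canister. Descending and pushing slowly.

```bash
python3 - <<'E'
from h import *
manip.servo_line([.534,-.214,.059],rate=.12); st()
for y in (-.199,-.192,-.186,-.180):
    manip.servo_line([.534,y,.059],rate=.03); st(y)
manip.servo_line([.534,-.205,.059],rate=.08); st('back')
manip.servo_line([.534,-.212,.26],rate=.25); st('up')
manip.move_to([.45,-.30,.36],rotr(0,np.pi/2)); st()
c=snap('top','t6.png'); pickle.dump(c,open('top6.pkl','wb')); crop('s13.png')
im=cv2.imread('pics/t6.png'); cv2.imwrite('pics/t6.png',cv2.resize(im[140:320,150:420],None,fx=2.9,fy=2.9,interpolation=cv2.INTER_CUBIC))
E
```

```text
t36.28 [ 0.5345 -0.2143  0.0595] F [ 0.95 -0.38  0.64] w0.0204
-0.199 t36.93 [ 0.5341 -0.1989  0.059 ] F [-0.15 -1.43 -0.34] w0.0197
-0.192 t37.32 [ 0.534  -0.1918  0.059 ] F [-0.56  0.08  0.13] w0.0203
-0.186 t37.67 [ 0.5339 -0.1856  0.059 ] F [-0.41  0.69 -0.17] w0.0197
-0.18 t38.02 [ 0.5339 -0.1797  0.059 ] F [ 0.02 -1.   -0.8 ] w0.0200
back t38.48 [ 0.5339 -0.2057  0.0589] F [-0.27  0.82 -0.96] w0.0203
up t39.44 [ 0.5331 -0.2115  0.2587] F [ 0.52 -0.51  0.46] w0.0198
 t40.12 [ 0.4498 -0.2994  0.3584] F [-0.03  0.85  0.29] w0.0201
```

View pics/t6.png

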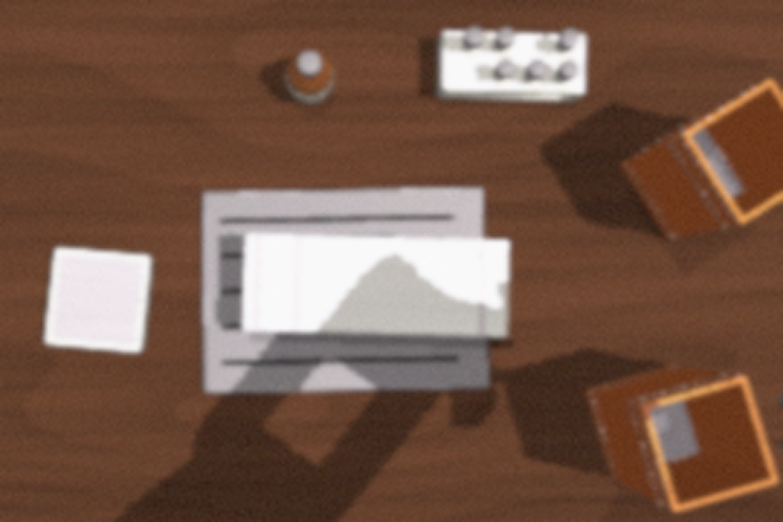

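View pics/s13.png

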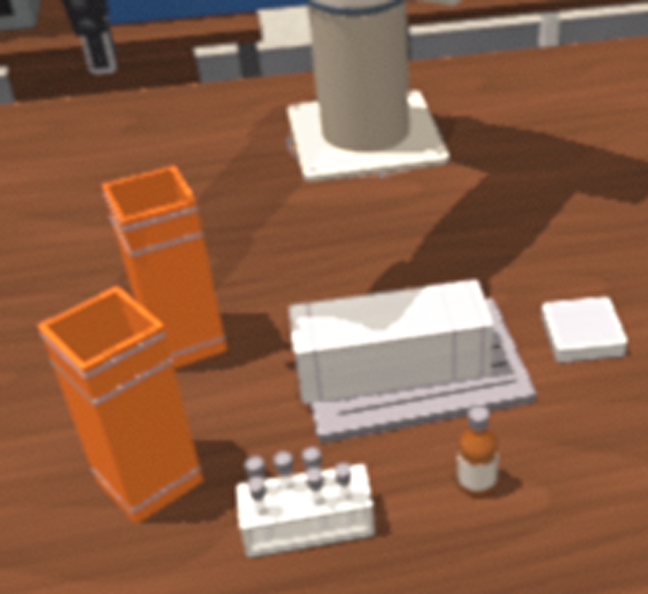

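```bash
python3 - <<'E'
from h import *
c=pickle.load(open('top6.pkl','rb'))
def P(pts,z): return np.array([ray(c,150+(x+.5)/2.9-.5,140+(y+.5)/2.9-.5,z) for x,y in pts])
q=P([(244,233),(510,239),(508,337),(243,332)],.09); d=(q[0]-q[1])+(q[3]-q[2])
print(q.round(4).tolist(),np.degrees(np.arctan2(-d[0],d[1])))
manip.sign_off(); st()
E
```

```text
[[0.5812, 0.0407, 0.09], [0.5745, -0.1721, 0.09], [0.4967, -0.1686, 0.09], [0.5026, 0.0418, 0.09]] -1.7119936715990363
the job is handed in; nothing more can be done
the job is handed in; nothing more can be done
```

The canister lies flat on its side on the board, with its mouth pointing away from the stop edge and its foot at that edge. I handed the job in at about 40 s of the 51 s allowed.

**How it went**
- I tipped the grey metal canister with the fingertips inside its mouth. Both walls were held through the balance point.
- I closed the fingers and rolled the hand 90° while the canister leaned on them. Then I eased it down on the inside of its upper wall and drew the hand out.
- After it was down, the foot overhung the edge by about 26 mm with 2.8° of yaw. One slow push on the foot corrected most of that.

**Last checks**
- **Position:** the last pictures put the underside about 9 mm outside the stop edge, with about 1.7° of yaw.
- **Surroundings:** the lid, bottle, rack and the two orange canisters are where they were, and the hand is well clear.
- **Forces:** the readings between moves stayed around 2 N or less.

**What disagreed**
- **Fingertips:** in the camera views they stood about 3 to 8 mm behind the TCP, not 22 mm ahead as the description says. My first insertion passed above the rim without touching anything, so I measured the tips and inserted again.

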